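# Pull the suspect card from an amplifier and show it to the inspection camera

### The job

Swing the amplifier's grey service flap up until it stands open, upright or further, and leave it open; then draw the card with the orange pull tab up out of its slot, keeping it upright. Hold it up still and upright in front of the bench camera, the middle of its green board level with the lens and on its line of sight, about 11 cm away, a broad face turned to the lens, and finish while still holding it there in the gripper, clear of the camera stand and the amplifier. Leave the white-tabbed card seated and do not disturb the screwdriver, tape roll or jar.

Things in the scene. Friction and masses are not known exactly. Their poses are not given: they have to be found in the camera images.
- unit: Black amplifier chassis, fixed, 220 (x) x 300 (y) x 108 mm high; origin at the centre of its underside, x from front to rear. Open bay 140 (x) x 240 (y) mm centred in its top, under the flap. Two cards stand in guides along chassis x at x = -10, y = +40 or -40 mm (which in which varies), 1 mm play; guides end 52 mm up, pull tabs 96 mm up (12 below the bay's rim), 60 mm free beside each tab.
- flap (a joint): Flap angle in rad: 0 closed flat on the chassis top, 1.57 upright, 1.9 fully back (stop); starts at 0 to 0.1. Friction hinge: stays where it is left, about 2 N at the handle to lift. Grey sheet 150 mm (hinge to free edge) x 250 x 4 mm, 150 g; hinged at the chassis rear (+x) side, free edge at its front (-x).
- flap_handle (a point): Middle of the flap's steel bar handle: round, 8 mm thick, 90 mm long, parallel to the hinge (chassis y), 137 mm from the hinge line along the flap, 33 mm above its outer face, 29 mm clear beneath. Axes turn with the flap: z its outward normal, y along the bar, x from free edge to hinge.
- flap_hinge (a point): Middle of the hinge line, on the flap's underside at its far edge: chassis x = +75 mm, y = 0, 108.5 mm above the bench, the line along chassis y. The handle lies 137 mm from it along the flap and 37 mm off the flap's underside. Axes turn with the flap.
- card: The suspect plug-in card, loose in its slot, about 90 g: green board 90 (x) x 4 (y) x 62 mm high with small black parts (8 mm thick overall); centred on its top edge an ORANGE pull tab 40 (x) x 12 (y) x 22 mm high, 84 mm in all. Origin at the middle of the board's bottom edge, z up the card, y normal to its broad faces. Stands 12 mm above the bench; must rise over 96 mm to clear the chassis.
- card_tab (a point): Centre of the orange pull tab, 73 mm above the card's origin.
- card_mid (a point): Middle of the green board, 31 mm above the card's origin and 42 mm below the centre of the tab.
- spare: The other card, same shape and size but with a WHITE pull tab; stays seated. Origin as for card.
- station: Inspection camera stand, fixed: white base plate 200 x 130 x 8 mm with a small blue square under the place to present at; dark camera head, 50 mm cube, on a post at the far end (station +x), top at 165 mm. Origin on the bench under the blue square's centre; the camera looks level along station -x.
- lens (a point): Front of the black camera lens, 108 mm from the station's origin along its x and 140 mm above the bench; axes as the station: it looks along its own -x.
- driver: Screwdriver with a yellow handle, 180 mm, lying loose on the bench; leave alone.
- tape: Roll of amber tape, 90 mm across, 25 mm high, lying flat; leave alone.
- flux: Small green glass jar with black lid, 44 mm across, 60 mm high, standing between chassis and camera; leave alone.

How it is judged:
By the outcome, as a careful person would: the job done as asked, in the order asked, and still so for the second after the job is handed in, while the arm keeps its last pose, push and grip.
It also fails if it takes over 56 s, if anything falls off the work surface, if the arm or the gripper's body presses on something with over 40 N, if the wrist force passes 120 N, or if a joint passes its speed limit or range.

### The arm

A 6-joint arm with a two-finger parallel gripper is mounted at the origin on the work surface. World frame = base frame: x ahead of the robot, y to its left, z up, the work surface at z = 0. Lengths are in mm, angles in rad, forces in N, time in s.
With the tool pointing down it reaches from about 275 to 1000 mm from the base axis. Payload 8.4 kg.
Tool frame: the origin (TCP) lies at the very end of the fingers, on their centre line; the grasp point (between the pads) lies 19 mm behind it; z points along the fingers, y is the direction in which the jaws open and shut (so a half turn about z gives the same grasp; the last joint's range is limited). The gripper opens to 85 mm and grips with 20 to 120 N. Pads are 22 mm wide; open, the fingers measure 114 mm over their backs; the gripper's body (76 mm by 85 mm) begins 54 mm behind the grasp point. The pads swing forward as they close: fully open they stand 13 mm farther back than shut.
Start: joints at [-1.302, 0.353, 1.633, -0, 1.155, -0.002], TCP at [167.187, -602.226, 231.281] pointing down, gripper open.
Joint ranges: [-2.63, 2.63], [-0.92, 2.1], [0.06, 2.66], [-1.3, 4.44], [0, 2.69], [-3.02, 3.02]. Speed limits (rad/s): [2.22, 2.22, 2.79, 3.14, 3.14, 3.14].

### API

Orientations are given as [roll, pitch, yaw] about the fixed x, y, z axes, in that order (R = Rz(yaw) Ry(pitch) Rx(roll)).
In Python, from rig import sense, grab_frame, sign_off, masks_of gives the robot as it stands. The module is installed in compiled form; this text tells all that it offers.
- The arm moves only by the shell command python3 -m inch 'ROWS' [FORCE]. ROWS is JSON, a list of rows, each an object of numbers: "gripper": the finger opening in m, from 0 to 0.0854; "tx", "ty", "tz": the shift along the tool's x, y, z in m; "spin": the turn about the tool's z in degrees. In form: [{"gripper": .., "tx": .., "ty": .., "tz": .., "spin": ..}, ...]. A call has exactly 8 rows; each row shifts and turns the commanded pose from where the row before left it, along the tool's axes as they then stand; what a row does not reach is not made up. A row lasts 1/10 s, in which the tool goes at most 50 mm and 8.59 degrees, less where a joint would pass 70% of its speed; a pose out of reach is approached as far as the arm can. A call is refused whole if a number of a shift passes 0.05 or a number of a turn 8.59, either way. A call with a gripper value outside its range is refused whole. The fingers move at their own pace and stop on an object; FORCE is the grip in N (left out, the last holds). Time passes only in rows, so rows that do not move let the fingers close, or fill a call up. It gives the time, the measured TCP pose, the force and the opening at its end, in the units of the state.
- sense(): the state, without advancing time (a new reading comes with each control period).
- grab_frame(name): name is "side" or "top" or "wrist"; returns a dict with "pixels" (400x640x3 uint8, red, green, blue), "K" (3x3 intrinsics, pixels), "extrinsics" (4x4, takes a point from camera to world coordinates). Camera axes: x right, y down, z forward; pixel columns grow to the right and rows downward; lengths in mm; the calibration is good to about 2 mm. A picture is of the moment at which its call begins. There is no depth.
- sign_off(): hands the job in, once; it reports no verdict.
Trained networks look in the newest picture that a camera, given by its name, has taken for a name from the list of things; names that differ only in an ending like _2 or _b are one class to them, and where a whole thing is asked for, a point or a joint stands for the part that bears it (a point fixed in the world has none). Each returns a list of dicts, best first, with "conf" (0 to 1); they miss things now and then, are a little off and sometimes report something else, mostly with a low value. They report only what shows in the picture. A call takes as long as a camera call.
- masks_of(camera, target): "pixels" (400x640 bool, what is visible of it) and "centre" ([row, column] in pixels, amid what is visible of it).
The state is a dict: "clock": time; "qpos": joint angles; "qvel": joint speeds; "joint_efforts": joint torques, N m; "eef_pos": TCP position; "tcp_rot": TCP orientation; "contact_force": force on the tool from outside, world axes, zero at the start; "wrist_torque": the same for the moment, N m; "opening": opening from 0.0 (shut) to 1.0 (fully open).
Only numpy, scipy, OpenCV 4.12 (cv2) and the standard library are available. Lean on these libraries where they do the work, as an engineer would, in place of code of your own. Each camera call takes 0.05 s, during which the arm holds its last target.

## Working session

There is one attempt and no reset: what is moved stays moved. The work goes in short steps, Python scripts to look and compute and a shell command to move; the robot and the scene stay as the last step left them, time stands still between calls to the robot, and variables do not carry over. Pictures are saved under pics/ and viewed, and the job is handed in when it is done.

```bash
mkdir -p pics; ls
python3 - <<'E'
from rig import *
import cv2
s=sense(); print({k:(v if not hasattr(v,'round') else v) for k,v in s.items()})
for n in ["side","top","wrist"]:
    f=grab_frame(n); cv2.imwrite(f"pics/{n}0.png",f["pixels"][:,:,::-1]); print(n,f["K"],f["extrinsics"])
E
```

```text
pics
{'clock': 0.0, 'qpos': array([-1.30238010e+00,  3.53641372e-01,  1.63413002e+00, -3.41213409e-06,
        1.15521251e+00, -2.42160358e-03]), 'qvel': array([-0.00041163, -0.00035289,  0.00136626, -0.00067596, -0.00084613,
        0.00017681]), 'joint_efforts': array([ 1.07389205e-03, -6.05252910e+01, -3.42060721e+01, -1.54683603e-04,
        9.35397518e-03,  4.59419323e-05]), 'eef_pos': array([ 167.07106236, -601.76032879,  230.56767896]), 'tcp_rot': array([-3.14020140e+00, -2.49283782e-07,  2.70839211e-01]), 'contact_force': array([ 0.29091431,  1.07757665, -0.16526683]), 'wrist_torque': array([ 0.02706826, -0.02059923, -0.01354105]), 'opening': 1.0024452409192726}
side [[453.73825748   0.         311.94475691]
 [  0.         453.73825748 200.91080831]
 [  0.           0.           1.        ]] [[ 8.38707888e-01 -3.51955950e-01  4.15567188e-01  2.06906855e+02]
 [-5.44371594e-01 -5.63025298e-01  6.21821583e-01 -5.68405043e+02]
 [ 1.51210339e-02 -7.47749639e-01 -6.63808580e-01  7.37563144e+02]
 [ 0.00000000e+00  0.00000000e+00  0.00000000e+00  1.00000000e+00]]
top [[423.30913078   0.         330.2518777 ]
 [  0.         423.30913078 200.3582696 ]
 [  0.           0.           1.        ]] [[-3.78376850e-03 -9.83092730e-01  1.83069299e-01  4.21153413e+02]
 [-9.99927667e-01  5.80968058e-03  1.05313121e-02  3.54690163e-01]
 [-1.14168305e-02 -1.83016209e-01 -9.83043602e-01  9.38784757e+02]
 [ 0.00000000e+00  0.00000000e+00  0.00000000e+00  1.00000000e+00]]
wrist [[332.54469031   0.         322.24814656]
 [  0.         332.54469031 206.23858254]
 [  0.           0.           1.        ]] [[ 2.67153242e-01 -9.11809100e-01 -3.11822564e-01  2.46803954e+02]
 [-9.63651939e-01 -2.53458536e-01 -8.44613025e-02 -5.80724869e+02]
 [-2.02150638e-03  3.23052529e-01 -9.46378876e-01  3.72117002e+02]
 [ 0.00000000e+00  0.00000000e+00  0.00000000e+00  1.00000000e+00]]
```

View pics/top0.png

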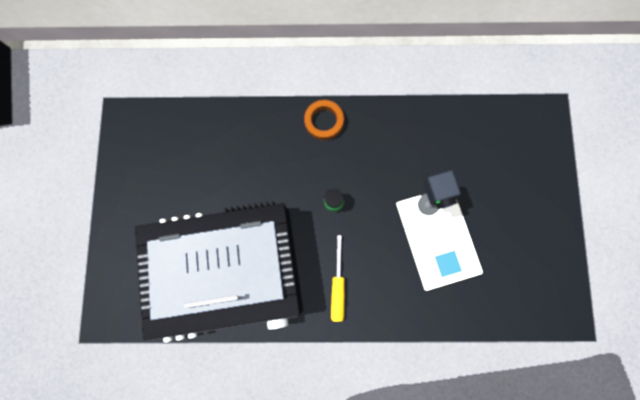

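View pics/side0.png

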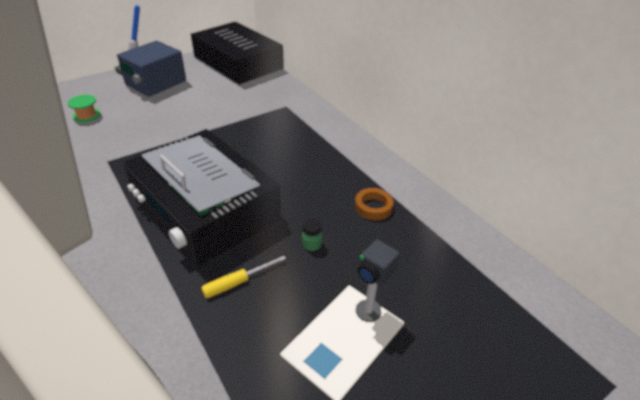

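```bash
cat > h.py <<'E'
from rig import *
import cv2, numpy as np, json
from scipy.spatial.transform import Rotation as R
def rot(s): return R.from_euler('xyz',s["tcp_rot"]).as_matrix()
def proj(f,p):
    p=np.atleast_2d(p); E=np.linalg.inv(f["extrinsics"]); c=p@E[:3,:3].T+E[:3,3]
    u=c@f["K"].T; return u[:,:2]/u[:,2:]
def ray(f,uv):
    d=np.linalg.inv(f["K"])@np.array([uv[0],uv[1],1.]); d=f["extrinsics"][:3,:3]@d
    return f["extrinsics"][:3,3],d/np.linalg.norm(d)
def onz(f,uv,z):
    o,d=ray(f,uv); return o+d*(z-o[2])/d[2]
def tri(a,b):
    (o,d),(p,e)=a,b
    t=np.linalg.lstsq(np.c_[d,-e],p-o,rcond=None)[0]
    x=o+t[0]*d; y=p+t[1]*e; return (x+y)/2,np.linalg.norm(x-y)
def save(f,n): cv2.imwrite(f"pics/{n}.png",np.ascontiguousarray(f["pixels"][:,:,::-1]))
E
python3 - <<'E'
from h import *
for c in ["side","top"]:
    f=grab_frame(c)
    for t in ["unit","flap","flap_handle","station","lens","flux","tape","driver","card"]:
        m=masks_of(c,t)
        for d in m[:1]:
            cnt=d["pixels"].astype(np.uint8); r=cv2.minAreaRect(cv2.findNonZero(cnt))
            print(c,t,round(d["conf"],2),np.round(d["centre"],1),np.round(cv2.boxPoints(r)).tolist(),cnt.sum())
E
```

```text
side unit 0.98 [193.3 204.3] [[116.0, 166.0], [230.0, 100.0], [293.0, 211.0], [180.0, 276.0]] 12909
side flap 0.8 [171.2 197.7] [[141.0, 156.0], [186.0, 110.0], [260.0, 183.0], [216.0, 228.0]] 4600
side flap_handle 0.77 [173.4 201.1] [[142.0, 156.0], [188.0, 110.0], [260.0, 182.0], [214.0, 228.0]] 4704
side station 0.74 [333.8 345.2] [[278.0, 356.0], [376.0, 234.0], [436.0, 282.0], [337.0, 404.0]] 8559
side lens 0.78 [335.4 348.8] [[278.0, 355.0], [377.0, 235.0], [436.0, 283.0], [338.0, 404.0]] 8555
side flux 0.94 [234.7 311.1] [[302.0, 218.0], [320.0, 218.0], [320.0, 249.0], [302.0, 249.0]] 549
side tape 0.95 [198.4 370.5] [[354.0, 188.0], [392.0, 188.0], [392.0, 219.0], [354.0, 219.0]] 865
side driver 0.88 [278.9 229.8] [[200.0, 285.0], [282.0, 252.0], [287.0, 265.0], [205.0, 298.0]] 781
top unit 0.64 [232.9 439.9] [[392.0, 187.0], [453.0, 169.0], [484.0, 273.0], [423.0, 291.0]] 5941
top flap 0.61 [274.9 214.5] [[139.0, 239.0], [273.0, 218.0], [286.0, 299.0], [151.0, 320.0]] 10425
top flap_handle 0.7 [271.3 214.8] [[138.0, 240.0], [273.0, 218.0], [286.0, 298.0], [151.0, 320.0]] 10300
top station 0.93 [233.8 438.4] [[392.0, 188.0], [452.0, 170.0], [484.0, 272.0], [424.0, 291.0]] 5874
top lens 0.87 [233.7 438.5] [[392.0, 188.0], [453.0, 168.0], [486.0, 272.0], [425.0, 291.0]] 6047
top flux 0.74 [195.4 334. ] [[325.0, 189.0], [343.0, 189.0], [343.0, 210.0], [325.0, 210.0]] 331
top tape 0.91 [108.8 329.7] [[305.0, 101.0], [343.0, 101.0], [343.0, 139.0], [305.0, 139.0]] 801
top driver 0.93 [294.3 341. ] [[332.0, 236.0], [344.0, 236.0], [344.0, 320.0], [332.0, 320.0]] 619
```

The top view shows the chassis at left with its handle towards the robot (about 218,300). The station is at right, with the blue square at about (449,263). Next I'll zoom in to measure both.

Run:
```python
from h import *
a=cv2.imread("pics/top0.png"); cv2.imwrite("pics/topz.png",cv2.resize(a[190:350,120:320],None,fx=4,fy=3.75,interpolation=cv2.INTER_CUBIC)[:600])
cv2.imwrite("pics/topst.png",cv2.resize(a[160:300,380:500],None,fx=4,fy=4,interpolation=cv2.INTER_CUBIC))
b=cv2.imread("pics/side0.png"); cv2.imwrite("pics/sidez.png",cv2.resize(b[120:260,110:300],None,fx=4,fy=4,interpolation=cv2.INTER_CUBIC))
cv2.imwrite("pics/sidest.png",cv2.resize(b[230:400,270:440],None,fx=3.5,fy=3.5,interpolation=cv2.INTER_CUBIC))
```

```text
(no output)
```

View pics/topz.png

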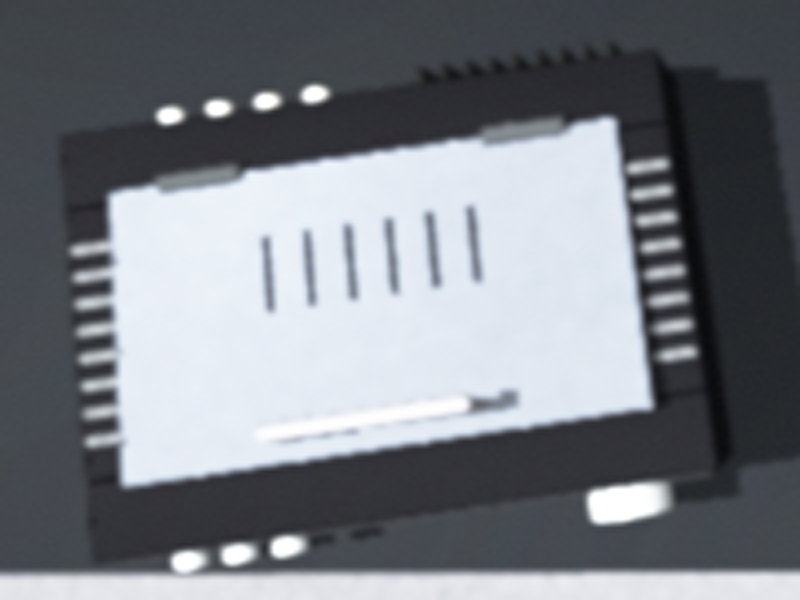

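View pics/sidez.png

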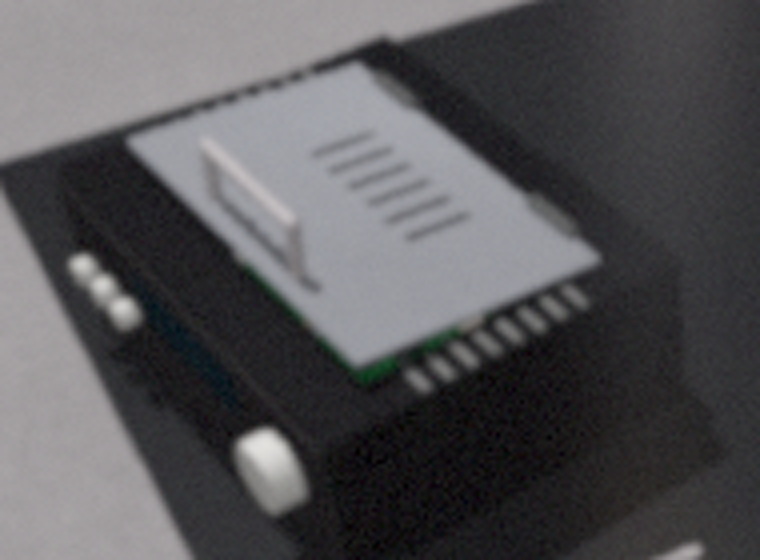

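View pics/topst.png

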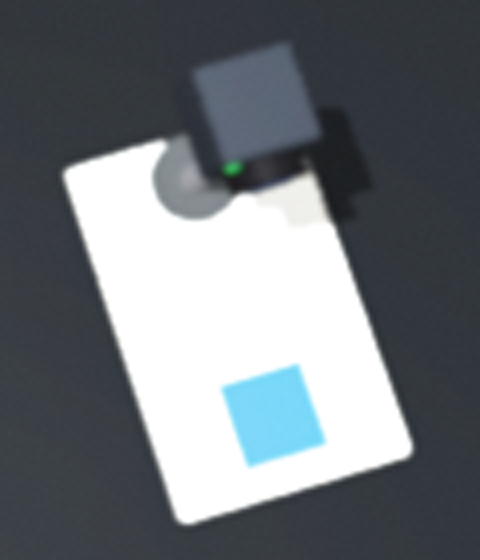

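View pics/sidest.png

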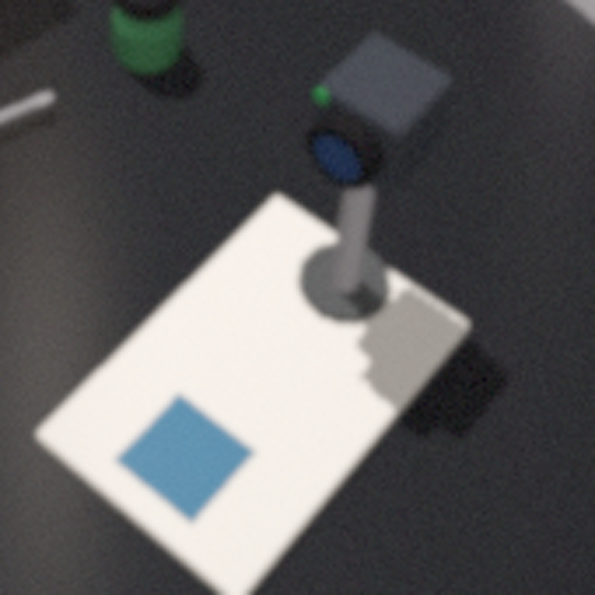

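Run:
```python
from h import *
from scipy.optimize import least_squares
ft=grab_frame("top"); fs=grab_frame("side")
T=lambda X,Y:(120+X/4-.4,190+Y/3.75-.4); S=lambda X,Y:(110+X/4-.4,120+Y/4-.4)
def unit(p): # chassis frame points given pose
    return lambda q:np.array([p[0]+np.cos(p[2])*q[0]-np.sin(p[2])*q[1],p[1]+np.sin(p[2])*q[0]+np.cos(p[2])*q[1],q[2]])
def fl(a,y,n,th): return (75-a*np.cos(th)+n*np.sin(th),y,108.5+a*np.sin(th)+n*np.cos(th))
obs=[(ft,T(108,190),('f',0,125,4)),(ft,T(615,117),('f',0,-125,4)),(ft,T(655,408),('f',150,-125,4)),(ft,T(120,488),('f',150,125,4)),
(ft,T(60,133),('c',110,150,108)),(ft,T(660,52),('c',110,-150,108)),(ft,T(718,470),('c',-110,-150,108)),(ft,T(93,562),('c',-110,150,108)),
(ft,T(258,434),('f',137,45,40)),(ft,T(470,403),('f',137,-45,40)),
(fs,S(205,142),('f',137,45,40)),(fs,S(297,222),('f',137,-45,40)),
(fs,S(130,142),('f',150,125,4)),(fs,S(360,62),('f',0,125,4)),(fs,S(602,262),('f',0,-125,4)),(fs,S(358,368),('f',150,-125,4))]
def res(p):
    u=unit(p);r=[]
    for f,uv,q in obs:
        w=u(q[1:]) if q[0]=='c' else u(fl(q[1],q[2],q[3],p[3]))
        r+=list(proj(f,w)[0]-uv)
    return np.array(r)
s=least_squares(res,[300,240,0.1,0.05],loss='soft_l1',x_scale=[10,10,.1,.1]); p=s.x
print(p, np.round(res(p).reshape(-1,2),1).tolist())
u=unit(p); print("hinge",u((75,0,108.5)),"handle",u(fl(137,0,37,p[3])),"+40",u((-10,40,85)),"-40",u((-10,-40,85)))
# station
Ts=lambda X,Y:(380+X/4-.4,160+Y/4-.4)
Ss=lambda X,Y:(270+X/3.5-.4,230+Y/3.5-.4)
for f,l in((ft,[Ts(222,387),Ts(298,366),Ts(325,443),Ts(248,466)]),(fs,[Ss(180,397),Ss(253,452),Ss(192,520),Ss(118,458)])):
    w=np.array([onz(f,q,8) for q in l]); print("sq",np.round(w[:,:2],1).tolist(),w.mean(0).round(1))
w=np.array([onz(ft,Ts(*q),8) for q in [(65,170),(180,522),(413,450)]]);print("plate",w.round(1).tolist(),np.linalg.norm(w[0]-w[1]),np.linalg.norm(w[1]-w[2]))
d=w[0]-w[1];e=w[1]-w[2];print("yaw",np.arctan2(d[1],d[0]),np.arctan2(e[1],e[0])-np.pi/2)
w=np.array([onz(fs,Ss(*q),8) for q in [(278,192),(38,435)]]);d=w[0]-w[1];print("yaw side",np.arctan2(d[1],d[0]),w.round(1).tolist(),np.linalg.norm(d))
print("lens side z140",onz(fs,Ss(337,157),140))
w=np.array([onz(ft,Ts(*q),165) for q in [(192,73),(290,42),(322,130),(217,160)]]);print("head top",w.round(1).tolist(),w.mean(0))
print(sense()["clock"])
json.dump(p.tolist(),open("unit.json","w"))
```

```text
[4.40802969e+02 2.33510165e+02 1.47502293e-01 7.29817127e-02] [[0.7, 0.3], [0.3, 0.5], [-0.5, 0.2], [0.9, -0.6], [-0.1, 0.4], [-0.4, -0.8], [0.2, 0.3], [-0.6, 0.3], [1.7, -0.1], [-1.7, 0.4], [0.9, 0.2], [-1.0, -0.0], [-0.2, -0.5], [0.3, 0.1], [0.6, -0.7], [0.2, -0.3]]
hinge [514.98856242 244.53276549 108.5       ] handle [382.50557409 224.84825526 155.39112774] +40 [425.03283617 271.6061346   85.        ] -40 [436.79027686 192.47483492  85.        ]
sq [[469.2, -217.5], [480.3, -259.3], [438.9, -271.5], [426.8, -229.4]] [ 453.8 -244.4    8. ]
sq [[468.7, -215.2], [482.4, -260.1], [436.9, -273.0], [424.0, -226.7]] [ 453.  -243.8    8. ]
plate [[589.7, -136.0, 8.0], [397.4, -191.5, 8.0], [435.0, -318.6, 8.0]] 200.14867191221288 132.6220791357389
yaw 0.28067116881122217 0.2874075915911396
yaw side 0.29309225531926253 [[589.2, -136.6, 8.0], [396.8, -194.6, 8.0]] 200.91497029692286
lens side z140 [ 556.51594503 -212.98214681  140.        ]
head top [[607.1, -173.9, 165.0], [621.7, -220.4, 165.0], [579.4, -232.9, 165.0], [565.5, -183.5, 165.0]] [ 593.4400226  -202.68007302  165.        ]
1.25
```

```bash
for i in 1 2 3; do :; done
python3 -m inch '[{"tx":0.018,"ty":-0.031},{"tx":0.018,"ty":-0.031},{"tx":0.018,"ty":-0.031},{"tx":0.018,"ty":-0.031},{"tx":0.018,"ty":-0.031},{"tx":0.018,"ty":-0.031},{"tx":0.018,"ty":-0.031},{"tx":0.018,"ty":-0.031}]'
python3 -m inch '[{"tx":0.018,"ty":-0.031},{"tx":0.018,"ty":-0.031},{"tx":0.018,"ty":-0.031},{"tx":0.018,"ty":-0.031},{"tx":0.018,"ty":-0.031},{"tx":0.018,"ty":-0.031},{"tx":0.018,"ty":-0.031},{"tx":0.018,"ty":-0.031}]'
python3 -m inch '[{"tx":0.018,"ty":-0.031},{"tx":0.018,"ty":-0.031},{"tx":0.018,"ty":-0.031},{"tx":0.018,"ty":-0.031},{"tx":0.018,"ty":-0.031},{"tx":0.018,"ty":-0.031},{"tx":0.018,"ty":-0.031},{"tx":0.018,"ty":-0.031}]'
python3 -m inch '[{"spin":-8.3},{"spin":-8.3},{"spin":-8.3},{"spin":-8.3},{"spin":-8.3},{"spin":-8.3},{"spin":-8.3},{"spin":-8.3}]'
```

```text
$[0]: bad value
$[0]: bad value
$[0]: bad value
$[0]: bad value
```

```bash
python3 -m inch '[{"gripper":0.06,"tx":0.018,"ty":-0.031,"tz":0,"spin":0},{"gripper":0.06,"tx":0.018,"ty":-0.031,"tz":0,"spin":0},{"gripper":0.06,"tx":0.018,"ty":-0.031,"tz":0,"spin":0},{"gripper":0.06,"tx":0.018,"ty":-0.031,"tz":0,"spin":0},{"gripper":0.06,"tx":0.018,"ty":-0.031,"tz":0,"spin":0},{"gripper":0.06,"tx":0.018,"ty":-0.031,"tz":0,"spin":0},{"gripper":0.06,"tx":0.018,"ty":-0.031,"tz":0,"spin":0},{"gripper":0.06,"tx":0.018,"ty":-0.031,"tz":0,"spin":0}]'
```

```text
clock: 2.05
eef_pos: [239.7, -323.4, 231.4]
tcp_rot: [3.141, -0.0, 0.27]
contact_force: [0.5, 0.6, 1.4]
opening: 0.702
```

```bash
python3 -m inch '[{"gripper":0.05,"tx":0.018,"ty":-0.031,"tz":0,"spin":0},{"gripper":0.05,"tx":0.018,"ty":-0.031,"tz":0,"spin":0},{"gripper":0.05,"tx":0.018,"ty":-0.031,"tz":0,"spin":0},{"gripper":0.05,"tx":0.018,"ty":-0.031,"tz":0,"spin":0},{"gripper":0.05,"tx":0.018,"ty":-0.031,"tz":0,"spin":0},{"gripper":0.05,"tx":0.018,"ty":-0.031,"tz":0,"spin":0},{"gripper":0.05,"tx":0.018,"ty":-0.031,"tz":0,"spin":0},{"gripper":0.05,"tx":0.018,"ty":-0.031,"tz":0,"spin":0}]'
python3 -m inch '[{"gripper":0.05,"tx":0.018,"ty":-0.031,"tz":0,"spin":0},{"gripper":0.05,"tx":0.018,"ty":-0.031,"tz":0,"spin":0},{"gripper":0.05,"tx":0.018,"ty":-0.031,"tz":0,"spin":0},{"gripper":0.05,"tx":0.018,"ty":-0.031,"tz":0,"spin":0},{"gripper":0.05,"tx":0.018,"ty":-0.031,"tz":0,"spin":0},{"gripper":0.05,"tx":0.018,"ty":-0.031,"tz":0,"spin":0},{"gripper":0.05,"tx":0.018,"ty":-0.031,"tz":0,"spin":0},{"gripper":0.05,"tx":0.018,"ty":-0.031,"tz":0,"spin":0}]'
python3 -m inch '[{"gripper":0.05,"tx":0,"ty":0,"tz":0,"spin":-8.3},{"gripper":0.05,"tx":0,"ty":0,"tz":0,"spin":-8.3},{"gripper":0.05,"tx":0,"ty":0,"tz":0,"spin":-8.3},{"gripper":0.05,"tx":0,"ty":0,"tz":0,"spin":-8.3},{"gripper":0.05,"tx":0,"ty":0,"tz":0,"spin":-8.3},{"gripper":0.05,"tx":0,"ty":0,"tz":0,"spin":-8.3},{"gripper":0.05,"tx":0,"ty":0,"tz":0,"spin":-8.3},{"gripper":0.05,"tx":0,"ty":0,"tz":0,"spin":-8.3}]'
```

```text
clock: 2.85
eef_pos: [312.2, -45.9, 231.6]
tcp_rot: [3.141, -0.001, 0.271]
contact_force: [0.9, -0.7, 0.3]
opening: 0.587
clock: 3.65
eef_pos: [384.6, 231.9, 231.4]
tcp_rot: [-3.142, -0.0, 0.271]
contact_force: [1.2, -0.4, -0.6]
opening: 0.584
clock: 4.45
eef_pos: [384.5, 230.2, 231.4]
tcp_rot: [3.141, -0.0, 1.436]
contact_force: [-0.5, 0.6, 0.2]
opening: 0.584
```

```bash
python3 -m inch '[{"gripper":0.05,"tx":0,"ty":0,"tz":0,"spin":-8.1},{"gripper":0.05,"tx":0,"ty":0,"tz":0,"spin":-8.1},{"gripper":0.05,"tx":-0.005,"ty":-0.003,"tz":0,"spin":0},{"gripper":0.05,"tx":0,"ty":0,"tz":0.01,"spin":0},{"gripper":0.05,"tx":0,"ty":0,"tz":0.01,"spin":0},{"gripper":0.05,"tx":0,"ty":0,"tz":0.01,"spin":0},{"gripper":0.05,"tx":0,"ty":0,"tz":0,"spin":0},{"gripper":0.05,"tx":0,"ty":0,"tz":0,"spin":0}]'
python3 - <<'E'
from h import *
f=grab_frame("wrist"); a=f["pixels"][:,:,::-1].copy()
p=json.load(open("unit.json"));c,s=np.cos(p[2]),np.sin(p[2]);th=p[3]
for y in(45,0,-45):
  x=75-137*np.cos(th)+37*np.sin(th); z=108.5+137*np.sin(th)+37*np.cos(th)
  q=proj(f,[p[0]+c*x-s*y,p[1]+s*x+c*y,z])[0]; print(q); cv2.circle(a,tuple(int(i) for i in q),3,(0,0,255),1)
cv2.imwrite("pics/w1.png",a); print(sense()["eef_pos"],sense()["tcp_rot"])
E
```

```text
clock: 5.25
eef_pos: [381.9, 224.7, 200.8]
tcp_rot: [-3.14, 0.0, 1.712]
contact_force: [0.1, 0.3, -0.1]
opening: 0.585
[323.96192371 162.27991146]
[324.34132673 235.0706817 ]
[324.67023869 298.17443569]
[382.21804866 224.89094174 201.19367871] [-3.14127822e+00  1.36642559e-04  1.71197873e+00]
```

View pics/w1.png

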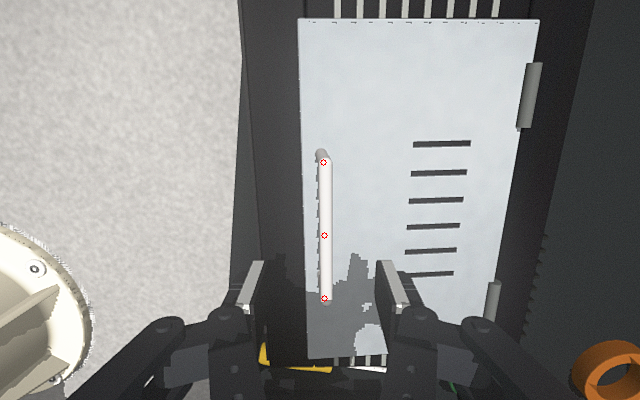

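The red model points lie on the bar at (324,162) to (325,298), centred between the fingers. I'll go down and grip it.

```bash
python3 -m inch '[{"gripper":0.05,"tx":0,"ty":0,"tz":0.012,"spin":0},{"gripper":0.05,"tx":0,"ty":0,"tz":0.012,"spin":0},{"gripper":0.05,"tx":0,"ty":0,"tz":0.012,"spin":0},{"gripper":0.05,"tx":0,"ty":0,"tz":0.012,"spin":0},{"gripper":0.05,"tx":0,"ty":0,"tz":0.012,"spin":0},{"gripper":0.05,"tx":0,"ty":0,"tz":0,"spin":0},{"gripper":0.0,"tx":0,"ty":0,"tz":0,"spin":0},{"gripper":0.0,"tx":0,"ty":0,"tz":0,"spin":0}]' 30
python3 -m inch '[{"gripper":0.0,"tx":0,"ty":0,"tz":0,"spin":0},{"gripper":0.0,"tx":0,"ty":0,"tz":0,"spin":0},{"gripper":0.0,"tx":0,"ty":0,"tz":0,"spin":0},{"gripper":0.0,"tx":0,"ty":0,"tz":0,"spin":0},{"gripper":0.0,"tx":0,"ty":0,"tz":0,"spin":0},{"gripper":0.0,"tx":0,"ty":0,"tz":0,"spin":0},{"gripper":0.0,"tx":0,"ty":0,"tz":0,"spin":0},{"gripper":0.0,"tx":0,"ty":0,"tz":0,"spin":0}]' 30
python3 - <<'E'
import numpy as np
r=np.hypot(137,37);ph=np.arctan2(37,137)
th=np.linspace(0.073,1.75,33)
x=-r*np.cos(th+ph);z=r*np.sin(th+ph)
for i in range(32): print(i//8, i%8, round((x[i+1]-x[i]),1),round(-(z[i+1]-z[i]),1))
E
```

```text
clock: 6.1
eef_pos: [382.5, 225.0, 141.6]
tcp_rot: [3.141, -0.0, 1.712]
contact_force: [0.7, -0.2, -0.8]
opening: 0.255
clock: 6.9
eef_pos: [383.8, 225.3, 142.0]
tcp_rot: [3.138, -0.001, 1.713]
contact_force: [4.8, -1.0, -2.8]
opening: 0.075
0 0 2.6 -7.0
0 1 3.0 -6.8
0 2 3.4 -6.6
0 3 3.7 -6.5
0 4 4.0 -6.2
0 5 4.4 -6.0
0 6 4.7 -5.8
0 7 5.0 -5.5
1 0 5.2 -5.3
1 1 5.5 -5.0
1 2 5.8 -4.7
1 3 6.0 -4.4
1 4 6.2 -4.1
1 5 6.4 -3.7
1 6 6.6 -3.4
1 7 6.8 -3.0
2 0 6.9 -2.7
2 1 7.1 -2.3
2 2 7.2 -1.9
2 3 7.3 -1.6
2 4 7.3 -1.2
2 5 7.4 -0.8
2 6 7.4 -0.4
2 7 7.4 -0.0
3 0 7.4 0.4
3 1 7.4 0.8
3 2 7.3 1.1
3 3 7.3 1.5
3 4 7.2 1.9
3 5 7.1 2.3
3 6 6.9 2.6
3 7 6.8 3.0
```

```bash
python3 -m inch '[{"gripper":0.0,"tx":0,"ty":0.0026,"tz":-0.007,"spin":0},{"gripper":0.0,"tx":0,"ty":0.003,"tz":-0.0068,"spin":0},{"gripper":0.0,"tx":0,"ty":0.0034,"tz":-0.0066,"spin":0},{"gripper":0.0,"tx":0,"ty":0.0037,"tz":-0.0065,"spin":0},{"gripper":0.0,"tx":0,"ty":0.004,"tz":-0.0062,"spin":0},{"gripper":0.0,"tx":0,"ty":0.0044,"tz":-0.006,"spin":0},{"gripper":0.0,"tx":0,"ty":0.0047,"tz":-0.0058,"spin":0},{"gripper":0.0,"tx":0,"ty":0.005,"tz":-0.0055,"spin":0}]' 30
```

```text
clock: 7.7
eef_pos: [413.1, 229.7, 192.1]
tcp_rot: [3.141, -0.001, 1.712]
contact_force: [3.1, 4.5, -8.0]
opening: 0.081
```

```bash
python3 -m inch '[{"gripper":0.0,"tx":0,"ty":0.0052,"tz":-0.0053,"spin":0},{"gripper":0.0,"tx":0,"ty":0.0055,"tz":-0.005,"spin":0},{"gripper":0.0,"tx":0,"ty":0.0058,"tz":-0.0047,"spin":0},{"gripper":0.0,"tx":0,"ty":0.006,"tz":-0.0044,"spin":0},{"gripper":0.0,"tx":0,"ty":0.0062,"tz":-0.0041,"spin":0},{"gripper":0.0,"tx":0,"ty":0.0064,"tz":-0.0037,"spin":0},{"gripper":0.0,"tx":0,"ty":0.0066,"tz":-0.0034,"spin":0},{"gripper":0.0,"tx":0,"ty":0.0068,"tz":-0.003,"spin":0}]' 30
python3 - <<'E'
from h import *
save(grab_frame("side"),"s2")
E
```

```text
clock: 8.5
eef_pos: [459.6, 236.6, 226.2]
tcp_rot: [-3.139, -0.001, 1.712]
contact_force: [-6.4, 5.4, 5.7]
opening: 0.078
```

View pics/s2.png

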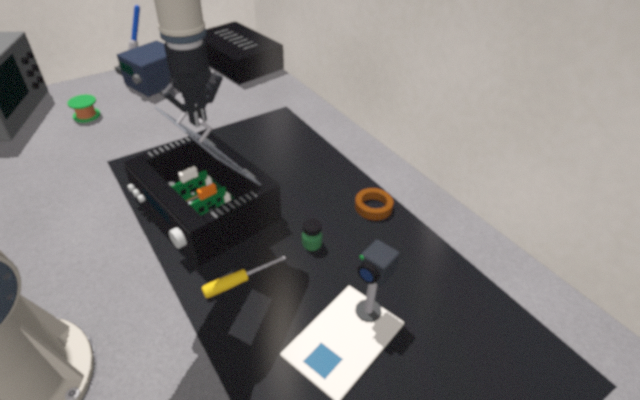

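The flap is following the gripper. The orange tab shows at (206,190), the nearer, chassis −y slot, and the white one at (187,174).

```bash
python3 -m inch '[{"gripper":0.0,"tx":0,"ty":0.0069,"tz":-0.0027,"spin":0},{"gripper":0.0,"tx":0,"ty":0.0071,"tz":-0.0023,"spin":0},{"gripper":0.0,"tx":0,"ty":0.0072,"tz":-0.0019,"spin":0},{"gripper":0.0,"tx":0,"ty":0.0073,"tz":-0.0016,"spin":0},{"gripper":0.0,"tx":0,"ty":0.0073,"tz":-0.0012,"spin":0},{"gripper":0.0,"tx":0,"ty":0.0074,"tz":-0.0008,"spin":0},{"gripper":0.0,"tx":0,"ty":0.0074,"tz":-0.0004,"spin":0},{"gripper":0.0,"tx":0,"ty":0.0074,"tz":0,"spin":0}]' 30
python3 -m inch '[{"gripper":0.0,"tx":0,"ty":0.0074,"tz":0.0004,"spin":0},{"gripper":0.0,"tx":0,"ty":0.0074,"tz":0.0008,"spin":0},{"gripper":0.0,"tx":0,"ty":0.0073,"tz":0.0011,"spin":0},{"gripper":0.0,"tx":0,"ty":0.0073,"tz":0.0015,"spin":0},{"gripper":0.0,"tx":0,"ty":0.0072,"tz":0.0019,"spin":0},{"gripper":0.0,"tx":0,"ty":0.0071,"tz":0.0023,"spin":0},{"gripper":0.0,"tx":0,"ty":0.0069,"tz":0.0026,"spin":0},{"gripper":0.0,"tx":0,"ty":0.0068,"tz":0.003,"spin":0}]' 30
python3 - <<'E'
from h import *
save(grab_frame("side"),"s3"); save(grab_frame("wrist"),"w3"); print(sense()["eef_pos"],sense()["contact_force"])
E
```

```text
clock: 9.35
eef_pos: [517.8, 245.1, 237.1]
tcp_rot: [-3.141, -0.002, 1.712]
contact_force: [-3.1, 5.7, 3.9]
opening: 0.08
clock: 10.15
eef_pos: [575.0, 253.3, 223.5]
tcp_rot: [-3.142, -0.002, 1.712]
contact_force: [-2.9, 4.8, 1.7]
opening: 0.079
[575.62894361 253.40664911 223.18676747] [-0.40861202  5.01523406  0.32336657]
```

View pics/s3.png

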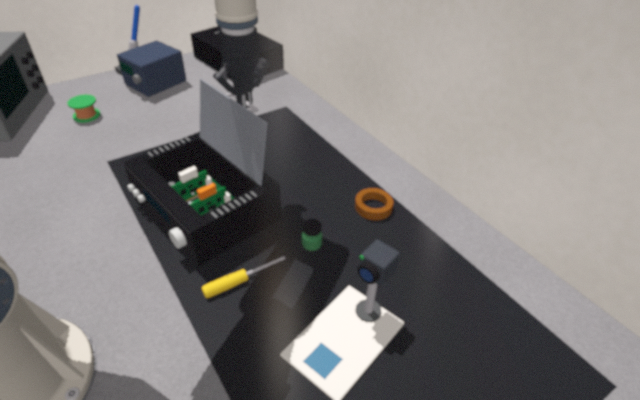

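View pics/w3.png

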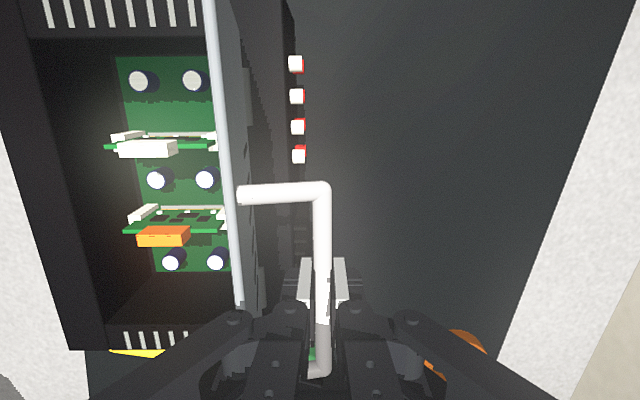

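```bash
python3 -m inch '[{"gripper":0.02,"tx":0,"ty":0,"tz":0,"spin":0},{"gripper":0.02,"tx":0,"ty":0,"tz":0,"spin":0},{"gripper":0.02,"tx":0,"ty":0,"tz":0,"spin":0},{"gripper":0.02,"tx":0,"ty":0,"tz":-0.01,"spin":0},{"gripper":0.02,"tx":0,"ty":0,"tz":-0.015,"spin":0},{"gripper":0.02,"tx":0,"ty":0,"tz":-0.02,"spin":0},{"gripper":0.02,"tx":0,"ty":0,"tz":-0.02,"spin":0},{"gripper":0.02,"tx":0,"ty":0,"tz":-0.02,"spin":0}]' 30
python3 -m inch '[{"gripper":0.035,"tx":-0.005,"ty":-0.018,"tz":0,"spin":0},{"gripper":0.035,"tx":-0.005,"ty":-0.018,"tz":0,"spin":0},{"gripper":0.035,"tx":-0.005,"ty":-0.018,"tz":0,"spin":0},{"gripper":0.035,"tx":-0.005,"ty":-0.018,"tz":0,"spin":0},{"gripper":0.035,"tx":-0.005,"ty":-0.018,"tz":0,"spin":0},{"gripper":0.035,"tx":-0.005,"ty":-0.018,"tz":0,"spin":0},{"gripper":0.035,"tx":-0.005,"ty":-0.018,"tz":0,"spin":0},{"gripper":0.035,"tx":-0.005,"ty":-0.018,"tz":0,"spin":0}]'
python3 -m inch '[{"gripper":0.035,"tx":0,"ty":0,"tz":0,"spin":-8.5},{"gripper":0.035,"tx":0,"ty":0,"tz":0,"spin":-8.5},{"gripper":0.035,"tx":0,"ty":0,"tz":0,"spin":-8.5},{"gripper":0.035,"tx":0,"ty":0,"tz":0,"spin":-8.5},{"gripper":0.035,"tx":0,"ty":0,"tz":0,"spin":-8.5},{"gripper":0.035,"tx":0,"ty":0,"tz":0,"spin":-8.5},{"gripper":0.035,"tx":0,"ty":0,"tz":0,"spin":-8.5},{"gripper":0.035,"tx":0,"ty":0,"tz":0,"spin":-8.5}]'
python3 - <<'E'
from h import *
print(sense()["qpos"])
for c in("side","top"):
    f=grab_frame(c); save(f,c+"4")
    for t in("card","spare"):
        for d in masks_of(c,t)[:2]: print(c,t,d["conf"],d["centre"],d["pixels"].sum())
E
```

```text
clock: 11.05
eef_pos: [575.1, 252.3, 310.1]
tcp_rot: [3.14, -0.0, 1.712]
contact_force: [0.7, -0.5, 1.1]
opening: 0.23
clock: 11.85
eef_pos: [437.6, 192.1, 309.1]
tcp_rot: [3.14, -0.0, 1.712]
contact_force: [-0.8, 0.2, -0.4]
opening: 0.408
clock: 12.65
eef_pos: [438.3, 192.5, 309.2]
tcp_rot: [3.141, 0.001, 2.905]
contact_force: [0.1, 0.7, 0.5]
opening: 0.414
[ 4.10709602e-01  4.68586039e-02  1.84081256e+00 -8.14356416e-05
  1.25218581e+00 -9.23798167e-01]
side card 0.87 [197.9, 207.3] 664
side card 0.53 [279.1, 225.1] 650
side spare 0.9 [181.6, 188.7] 754
top card 0.81 [272.6, 237.1] 433
```

View pics/top4.png

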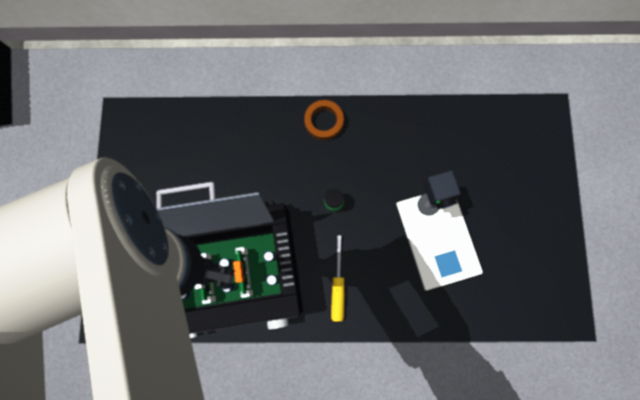

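View pics/side4.png

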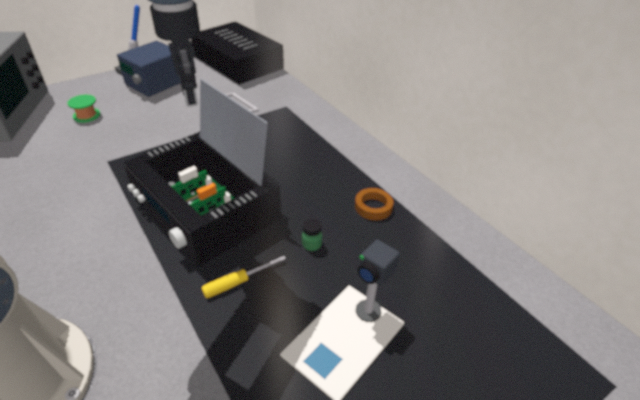

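```bash
python3 -m inch '[{"gripper":0.035,"tx":0,"ty":0,"tz":0,"spin":-8.0},{"gripper":0.035,"tx":0,"ty":0,"tz":0,"spin":-8.0},{"gripper":0.035,"tx":0,"ty":0,"tz":0,"spin":-6.0},{"gripper":0.035,"tx":0,"ty":0,"tz":0.03,"spin":0},{"gripper":0.035,"tx":0,"ty":0,"tz":0.03,"spin":0},{"gripper":0.035,"tx":0,"ty":0,"tz":0.03,"spin":0},{"gripper":0.035,"tx":0,"ty":0,"tz":0.02,"spin":0},{"gripper":0.035,"tx":0,"ty":0,"tz":0,"spin":0}]'
python3 - <<'E'
from h import *
r={}
s=sense(); print(s["eef_pos"],s["tcp_rot"],s["qpos"][5])
fr={}
def org(f):
    h=cv2.cvtColor(f["pixels"],cv2.COLOR_RGB2HSV); return ((h[...,0]>5)&(h[...,0]<17)&(h[...,1]>170)&(h[...,2]>120)).astype(np.uint8)
for c in("side","top","wrist"):
    f=grab_frame(c); save(f,c+"5"); fr[c]=f
    n,l,st,ce=cv2.connectedComponentsWithStats(org(f))
    for i in range(1,n):
        if st[i,4]>15: print(c,st[i],ce[i].round(1))
p=json.load(open("unit.json"));c,s=np.cos(p[2]),np.sin(p[2])
for k,f in fr.items():
  for x,y,z in((-30,-46,96),(10,-46,96),(10,-34,96),(-30,-34,96)):
    print(k,proj(f,[p[0]+c*x-s*y,p[1]+s*x+c*y,z])[0].round(1))
E
```

```text
clock: 13.75
eef_pos: [436.3, 191.7, 195.3]
tcp_rot: [-3.14, -0.005, -3.002]
contact_force: [0.5, 0.5, 0.3]
opening: 0.412
[436.31977501 191.67629464 195.31465908] [-3.14026513 -0.00469496 -3.00198156] -1.2996068273280879
side [197 183  19  16 193] [206.  190.9]
side [356 188  37  26 417] [373.5 201.1]
top [305 100  38  37 598] [323.4 118.4]
top [235 272   8  11  51] [238.6 277.6]
wrist [315 179  15  18  31] [318.4 184.4]
side [200.  192.6]
side [215.8 185. ]
side [212.9 182.4]
side [197.1 189.9]
top [241.7 281.2]
top [239.4 260.9]
top [233.4 261.8]
top [235.6 282.2]
wrist [315.4 180.5]
wrist [316.1 229.5]
wrist [331.2 229.4]
wrist [331.3 180.3]
```

View pics/wrist5.png

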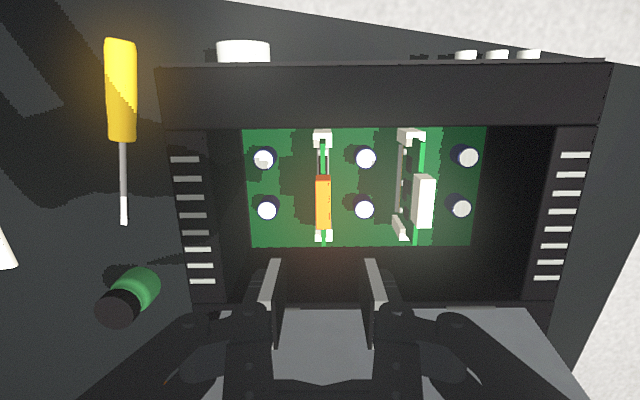

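The tab in the wrist view spans u 315 to 330, v 176 to 229. That matches the model and sits midway between the fingers, so I'll go down and grip.

```bash
python3 -m inch '[{"gripper":0.035,"tx":-0.001,"ty":-0.001,"tz":0.02,"spin":0},{"gripper":0.035,"tx":0,"ty":0,"tz":0.02,"spin":0},{"gripper":0.035,"tx":0,"ty":0,"tz":0.02,"spin":0},{"gripper":0.035,"tx":0,"ty":0,"tz":0.02,"spin":0},{"gripper":0.035,"tx":0,"ty":0,"tz":0.02,"spin":0},{"gripper":0.035,"tx":0,"ty":0,"tz":0.014,"spin":0},{"gripper":0.035,"tx":0,"ty":0,"tz":0.014,"spin":0},{"gripper":0.035,"tx":0,"ty":0,"tz":0,"spin":0}]'
python3 - <<'E'
from h import *
f=grab_frame("wrist"); save(f,"w6")
E
```

```text
clock: 14.7
eef_pos: [439.3, 191.6, 69.5]
tcp_rot: [-3.142, -0.0, -3.001]
contact_force: [0.2, -0.3, -0.1]
opening: 0.411
```

View pics/w6.png

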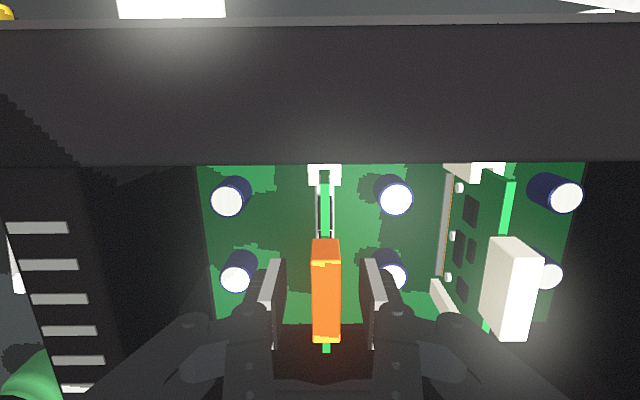

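```bash
python3 -m inch '[{"gripper":0.035,"tx":0.002,"ty":0.001,"tz":0.001,"spin":-0.4},{"gripper":0.0,"tx":0,"ty":0,"tz":0,"spin":0},{"gripper":0.0,"tx":0,"ty":0,"tz":0,"spin":0},{"gripper":0.0,"tx":0,"ty":0,"tz":0,"spin":0},{"gripper":0.0,"tx":0,"ty":0,"tz":0,"spin":0},{"gripper":0.0,"tx":0,"ty":0,"tz":0,"spin":0},{"gripper":0.0,"tx":0,"ty":0,"tz":0,"spin":0},{"gripper":0.0,"tx":0,"ty":0,"tz":0,"spin":0}]' 50
python3 -m inch '[{"gripper":0.0,"tx":0,"ty":0,"tz":-0.002,"spin":0},{"gripper":0.0,"tx":0,"ty":0,"tz":-0.004,"spin":0},{"gripper":0.0,"tx":0,"ty":0,"tz":-0.005,"spin":0},{"gripper":0.0,"tx":0,"ty":0,"tz":-0.005,"spin":0},{"gripper":0.0,"tx":0,"ty":0,"tz":-0.006,"spin":0},{"gripper":0.0,"tx":0,"ty":0,"tz":-0.006,"spin":0},{"gripper":0.0,"tx":0,"ty":0,"tz":-0.006,"spin":0},{"gripper":0.0,"tx":0,"ty":0,"tz":-0.006,"spin":0}]'
python3 - <<'E'
from h import *
f=grab_frame("wrist"); save(f,"w7");f=grab_frame("side"); save(f,"s7")
E
```

```text
clock: 15.55
eef_pos: [437.5, 192.6, 69.6]
tcp_rot: [3.141, 0.001, -2.993]
contact_force: [-1.8, 0.0, 6.5]
opening: 0.129
clock: 16.35
eef_pos: [437.1, 192.3, 109.2]
tcp_rot: [3.142, 0.0, -2.993]
contact_force: [0.5, -0.4, -1.8]
opening: 0.133
```

View pics/w7.png

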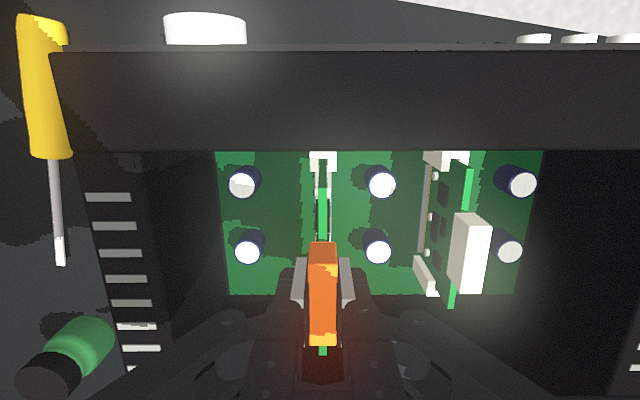

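View pics/s7.png

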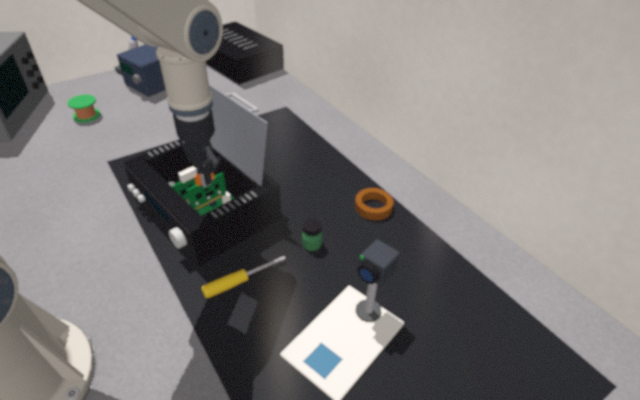

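```bash
python3 -m inch '[{"gripper":0.0,"tx":0,"ty":0,"tz":-0.01,"spin":0},{"gripper":0.0,"tx":0,"ty":0,"tz":-0.013,"spin":0},{"gripper":0.0,"tx":0,"ty":0,"tz":-0.014,"spin":0},{"gripper":0.0,"tx":0,"ty":0,"tz":-0.014,"spin":0},{"gripper":0.0,"tx":0,"ty":0,"tz":-0.014,"spin":0},{"gripper":0.0,"tx":0,"ty":0,"tz":-0.014,"spin":0},{"gripper":0.0,"tx":0,"ty":0,"tz":-0.013,"spin":0},{"gripper":0.0,"tx":0,"ty":0,"tz":-0.008,"spin":0}]'
python3 -m inch '[{"gripper":0.0,"tx":0.0012,"ty":-0.01,"tz":0,"spin":0},{"gripper":0.0,"tx":0.0025,"ty":-0.02,"tz":0,"spin":0},{"gripper":0.0,"tx":0.004,"ty":-0.03,"tz":0,"spin":0},{"gripper":0.0,"tx":0.004,"ty":-0.032,"tz":0,"spin":0},{"gripper":0.0,"tx":0.004,"ty":-0.032,"tz":0,"spin":0},{"gripper":0.0,"tx":0.004,"ty":-0.032,"tz":0,"spin":0},{"gripper":0.0,"tx":0.004,"ty":-0.032,"tz":0,"spin":0},{"gripper":0.0,"tx":0.004,"ty":-0.027,"tz":0,"spin":0}]'
python3 - <<'E'
from h import *
f=grab_frame("wrist"); save(f,"w8");f=grab_frame("side"); save(f,"s8")
E
```

```text
clock: 17.25
eef_pos: [437.3, 192.4, 209.9]
tcp_rot: [3.141, 0.001, -2.993]
contact_force: [0.4, 0.1, -0.9]
opening: 0.133
clock: 18.05
eef_pos: [440.6, -26.5, 208.0]
tcp_rot: [-3.142, -0.001, -2.993]
contact_force: [-1.0, -0.1, -1.2]
opening: 0.13
```

View pics/s8.png

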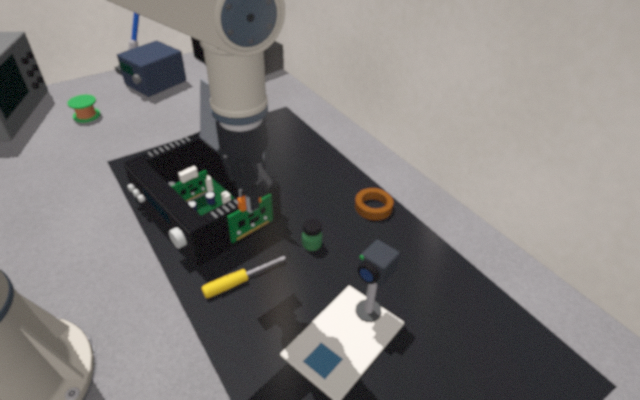

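```bash
python3 -m inch '[{"gripper":0.0,"tx":0,"ty":0,"tz":0,"spin":5},{"gripper":0.0,"tx":0,"ty":0,"tz":0,"spin":8},{"gripper":0.0,"tx":0,"ty":0,"tz":0,"spin":8},{"gripper":0.0,"tx":0,"ty":0,"tz":0,"spin":8},{"gripper":0.0,"tx":0,"ty":0,"tz":0,"spin":8},{"gripper":0.0,"tx":0,"ty":0,"tz":0,"spin":8},{"gripper":0.0,"tx":0,"ty":0,"tz":0,"spin":8},{"gripper":0.0,"tx":0,"ty":0,"tz":0,"spin":8}]'
python3 -m inch '[{"gripper":0.0,"tx":0,"ty":0,"tz":0,"spin":8},{"gripper":0.0,"tx":0,"ty":0,"tz":0,"spin":8},{"gripper":0.0,"tx":0,"ty":0,"tz":0,"spin":5},{"gripper":0.0,"tx":0,"ty":0,"tz":0,"spin":0},{"gripper":0.0,"tx":0,"ty":0,"tz":0,"spin":0},{"gripper":0.0,"tx":0,"ty":0,"tz":0,"spin":0},{"gripper":0.0,"tx":0,"ty":0,"tz":0,"spin":0},{"gripper":0.0,"tx":0,"ty":0,"tz":0,"spin":0}]'
python3 - <<'E'
from h import *
s=sense();Rm=rot(s);print(s["eef_pos"],s["tcp_rot"],s["qpos"])
print("spin",np.degrees(s["tcp_rot"][2]-1.858),"shift",Rm.T@(np.array([451.5,-244.7,166.6])-s["eef_pos"]))
E
```

```text
clock: 18.95
eef_pos: [440.8, -24.3, 208.0]
tcp_rot: [-3.141, -0.001, 2.22]
contact_force: [0.4, 0.5, -1.1]
opening: 0.132
clock: 19.75
eef_pos: [441.4, -24.5, 208.6]
tcp_rot: [-3.142, -0.0, 1.86]
contact_force: [0.2, 0.4, -1.7]
opening: 0.13
[441.41049591 -24.45425873 208.556653  ] [-3.14155556e+00 -3.25978206e-05  1.85978080e+00] [-5.87506525e-02  9.07542574e-02  2.03072911e+00  2.11315230e-05
  1.02015526e+00 -3.47746187e-01]
spin 0.10203251734550103 shift [-213.98964522  -53.09271569   41.9516466 ]
```

```bash
python3 -m inch '[{"gripper":0.0,"tx":-0.01,"ty":-0.007,"tz":0,"spin":0},{"gripper":0.0,"tx":-0.015,"ty":-0.012,"tz":0,"spin":0},{"gripper":0.0,"tx":-0.02,"ty":-0.014,"tz":0,"spin":0},{"gripper":0.0,"tx":-0.02,"ty":-0.013,"tz":0,"spin":0},{"gripper":0.0,"tx":-0.02,"ty":-0.007,"tz":0,"spin":0},{"gripper":0.0,"tx":-0.02,"ty":0,"tz":0,"spin":0},{"gripper":0.0,"tx":-0.02,"ty":0,"tz":0,"spin":0},{"gripper":0.0,"tx":-0.02,"ty":0,"tz":0,"spin":0}]'
python3 -m inch '[{"gripper":0.0,"tx":-0.02,"ty":0,"tz":0.005,"spin":0},{"gripper":0.0,"tx":-0.015,"ty":0,"tz":0.009,"spin":0},{"gripper":0.0,"tx":-0.015,"ty":0,"tz":0.009,"spin":0},{"gripper":0.0,"tx":-0.01,"ty":0,"tz":0.009,"spin":0},{"gripper":0.0,"tx":-0.006,"ty":0,"tz":0.007,"spin":0},{"gripper":0.0,"tx":-0.003,"ty":0,"tz":0.003,"spin":0},{"gripper":0.0,"tx":0,"ty":0,"tz":0,"spin":0},{"gripper":0.0,"tx":0,"ty":0,"tz":0,"spin":0}]'
python3 - <<'E'
from h import *
s=sense();Rm=rot(s);print(s["eef_pos"],s["tcp_rot"])
print("shift",Rm.T@(np.array([451.5,-244.7,166.6])-s["eef_pos"]))
for c in("side","top","wrist"):
    f=grab_frame(c); save(f,c+"9")
    for d in masks_of(c,"card")[:1]: print(c,d["conf"],d["centre"],d["pixels"].sum())
    print(c,"mid pred",proj(f,[451.5,-244.7,140]),"mid from tcp",proj(f,s["eef_pos"]+[0,0,-26.6]))
E
```

```text
clock: 20.55
eef_pos: [431.5, -180.1, 208.6]
tcp_rot: [-3.142, 0.0, 1.859]
contact_force: [-0.7, 1.0, -0.5]
opening: 0.129
clock: 21.35
eef_pos: [451.5, -244.3, 166.7]
tcp_rot: [-3.142, -0.0, 1.859]
contact_force: [0.3, -0.7, -1.7]
opening: 0.133
[ 451.45194432 -244.31940788  166.68372563] [-3.14157758e+00 -2.29979727e-04  1.85931652e+00]
shift [-0.37855343 -0.06222075  0.08363951]
side 0.64 [318.8, 329.9] 1070
side mid pred [[324.8451785  316.67223113]] mid from tcp [[324.68255304 316.47700525]]
top 0.58 [266.0, 459.0] 132
top mid pred [[466.68442527 262.08297494]] mid from tcp [[466.49468261 262.10812818]]
wrist 0.79 [274.8, 323.7] 3965
wrist mid pred [[323.23703519 248.8802143 ]] mid from tcp [[323.3493029  248.33333242]]
```

Run:
```python
import cv2
b=cv2.imread("pics/side9.png"); cv2.imwrite("pics/s9z.png",cv2.resize(b[210:400,250:450],None,fx=3,fy=3,interpolation=cv2.INTER_CUBIC))
```

```text
(no output)
```

View pics/s9z.png

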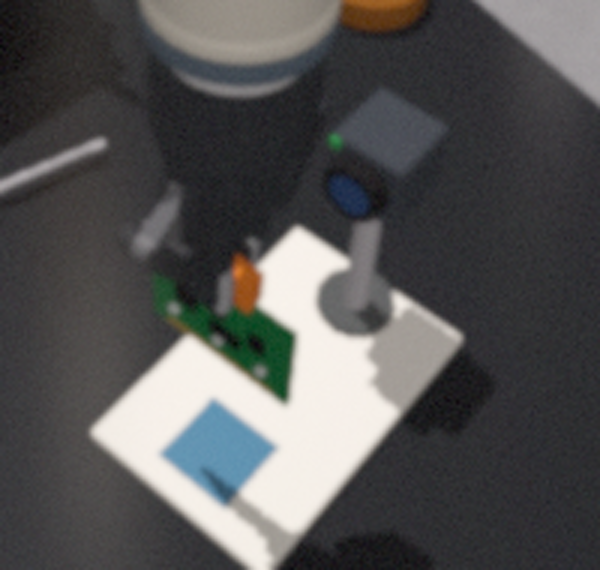

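View pics/wrist9.png

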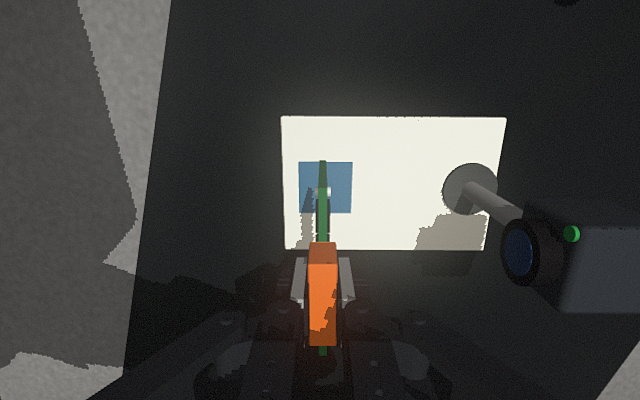

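View pics/top9.png

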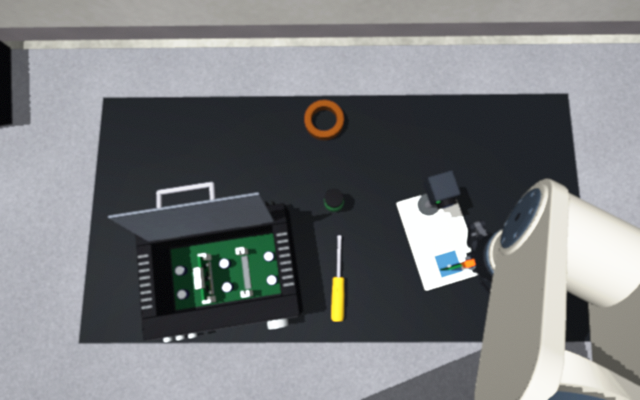

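The card is held upright, the flap is open, the white card is still seated and nothing else has moved. I'll check the board's corners against where they should be.

Run:
```python
from h import *
f=grab_frame("side");save(f,"s10"); m=np.array([451.5,-244.3,140.]);y=1.859
a=f["pixels"][:,:,::-1].copy()
a=np.ascontiguousarray(cv2.resize(a[210:400,250:450],None,fx=3,fy=3,interpolation=cv2.INTER_CUBIC))
d=np.array([np.cos(y),np.sin(y),0])
for i,k in((-45,-31),(45,-31),(45,31),(-45,31)):
    q=(proj(f,m+d*i+[0,0,k])[0]+.5-[250,210])*3; print(q.round(0)); cv2.circle(a,tuple(int(v) for v in q),4,(0,0,255),1)
cv2.imwrite("pics/s10z.png",a); s=sense(); print(s["eef_pos"],s["clock"])
```

```text
[291. 405.]
[160. 308.]
[160. 237.]
[300. 336.]
[ 451.58138768 -244.59365585  166.82989482] 21.7
```

View pics/s10z.png

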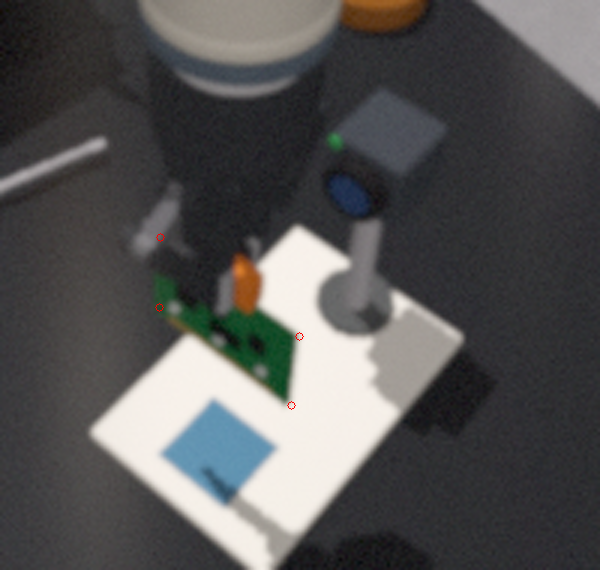

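Run:
```python
from rig import *
print(sign_off()); s=sense(); print(s["clock"],s["eef_pos"],s["contact_force"],s["opening"])
```

```text
the job is handed in; nothing more can be done
None
the job is handed in; nothing more can be done
```

The job is done and handed in at about 21.7 s of the 56 s allowed. The arm is still holding the orange-tabbed card in front of the bench camera.

- **Flap:** I lifted it by the bar handle to about 1.75 rad and let go. In the last top picture it was still standing open.
- **Card:** I gripped the orange tab at 50 N and drew the card straight up out of its slot. I carried it over the jar at about 150 mm, then turned and lowered it in front of the lens.
- **Final position:** The arm's reading puts the middle of the board within about 0.5 mm of the target: 140 mm up, on the lens line, 110 mm away, broad face to the lens. In the side picture, three of the board's corners lay within about 1 px (roughly 2 mm) of where they should be. The gripper hid the fourth.
- **Everything else:** The last top picture shows the white-tabbed card still seated, and the screwdriver, tape roll and jar where they were. No reading between moves showed more than about 11 N at the wrist.

**Disagreements:** The network's centre for the card was about 15 px from the predicted board middle in the side view and 26 px in the wrist view. It averages the whole visible card, tab included, and the gripper hides part of it. I relied on the corner check instead. The network's first top-view "unit" detection was really the camera stand, so I ignored it.

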